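Load a drill jig and hold its cover down on the hidden pin

TASK

Load the drill jig: push the blue work slide fully home by its black post, swing the red lock lever all the way in behind the slide's ear, then take the aluminium drill cover by its black grip bar, lay it square and lengthwise over the brass blank and feel along the blank's slot for the hidden locating pin until the cover drops on. Press the cover down flush on the blank, against its lift springs, and finish while holding it pressed down there. Leave the oil bottle, the brush and the parts tray alone.

Things in the scene. Friction and masses are not known exactly. Their poses are not given: they have to be found in the camera images.
- jig_base: Fixed dark steel base plate of the drill jig, 250 x 180 x 20 mm, lying on the bench; place and yaw vary. Origin at bench level; x = the direction in which the work slide is pushed home, y = towards the lever's pivot, z up. The plate spans x -150 to +100 mm, y -55 to +125 mm.
- work_slide (a joint): Travel of the blue work slide along the base's x, m: 0 = fully home (end stop), negative = pulled out (starts -0.050 to -0.030, limit -0.060). Friction about 4 N, no spring. A carriage 163 x 80 mm, top 34 mm above the bench, with a 20 x 20 mm ear (same height) on its +y side at its rear (-x) edge.
- slide_post (a point): Point on the axis of the black upright post on the work slide, 56 mm above the bench. The post is a cylinder 16 mm in diameter, from 34 to 74 mm above the bench; it moves with the slide. Push or grip it.
- lock_lever (a joint): Angle of the red lock lever about a vertical axis, rad: 0 = open, pointing to the base's -x; grows counter-clockwise from above; 1.571 = locked (end stop), pointing to the base's -y, behind the slide's ear. Starts 0 to 0.3. Light friction (0.06 N m): stays where it is left. The ear blocks it if the slide is more than about 2 mm from home.
- lever_knob (a point): Point on the axis of the red upright knob at the lever's end, 60 mm from the lever's pivot, 56 mm above the bench. The knob is a cylinder 16 mm in diameter, from 36 to 74 mm above the bench. The flat lever bar beneath it is 12 mm wide and tops out at 36 mm.
- lever_pivot (a point): Point on the lever's vertical axis of rotation, 56 mm above the bench (at base x -78, y +110 mm).
- seat (a point): Middle of the top face of the brass blank on the work slide, 40 mm above the bench; axes as the jig base's; moves with the slide. The blank is 90 mm (x) x 30 mm (y). The cover belongs on it, the cover's x along the seat's x, either way round. Underside of the cover above the seat: 8 mm while it rides on the pin, 4 mm dropped on and resting on the strips, 0 pressed flush.
- slot (a point): Same point as seat: middle of the blank's dark slot, 34 mm long (x). In it stands the steel locating pin, 8 mm proud of the blank, 12 mm in diameter, tapering to 7 mm over its top 4 mm. It is at y = 0 but anywhere from x = -9 to +9 mm of this point: the pin's own place is not reported, and the cover hides it. Pushing does not shift it.
- lift_strips (a joint): How far the two orange spring strips are pressed down, m: 0 = up, 4 mm proud of the blank; 0.004 = level with the blank; limit 0.005. They lie beside the blank at seat y = -30 to -18 and +18 to +30 mm, x = -30 to +30 mm. Together they push up with 6 N at 0 and 10 N at 0.004, more than the cover's weight.
- drill_cover: Loose aluminium drill cover, 0.27 to 0.36 kg, flat on the bench right (-y) of the jig: plate 90 (x) x 70 (y) x 14 mm, four brass bushes 3 mm proud near its corners, black grip bar on top in the middle, 50 (x) x 16 (y) mm, from 14 to 54 mm above the underside. Origin: centre of the underside, z up; there a blind hole for the pin, 16 mm wide, 10 mm deep, 2 mm chamfer.
- oil_bottle: Bystander: yellow oil bottle, 60 mm in diameter, 160 mm tall, standing; origin at the centre of its base. Leave alone.
- chip_brush: Bystander: bench brush about 200 mm long lying at the left front of the jig. Leave alone.
- parts_tray: Bystander: green open tray with brass blanks, 140 x 100 x 35 mm, to the left of the jig; origin at the centre of its underside. Leave alone.
Not all that is in view belongs to the job. Several things have the shape of the drill_cover; the one meant has the colours described above.

How it is judged:
On the way, in this order (a step that is already met when the one before it is completed fails the run):
1. the work slide is pushed fully home (within 2.5 mm of its end stop) (value of joint work_slide above -0.0025 m), for 0.2 s.
2. with the slide still home, the lock lever is swung in to its stop (beyond 1.45 rad) (value of joint work_slide above -0.0025 m and value of joint lock_lever above 1.45 rad), for 0.2 s.
3. the drill cover has dropped over the pin (underside less than 6 mm above the blank, over it and square) (all of step 2 and x of drill_cover in the frame of seat between -0.016 and 0.016 m and y of drill_cover in the frame of seat between -0.005 and 0.005 m and angle between the x axis of drill_cover and the x axis of seat, either way round below 0.12 rad and z of drill_cover in the frame of seat below 0.006 m and angle between drill_cover's own z axis and vertical below 0.1 rad), for 0.1 s.
At the end, for the whole second after the job is handed in: Cover still held (finger contact over 2 N) and pressed flush: underside within 1.8 mm of the blank, tilt under 0.05 rad, at rest, within 16 mm along and 5 mm across, square within 0.12 rad; slide within 2.5 mm of home, lever beyond 1.45 rad, bystanders moved under 30 mm (all of step 2 and x of drill_cover in the frame of seat between -0.016 and 0.016 m and y of drill_cover in the frame of seat between -0.005 and 0.005 m and angle between the x axis of drill_cover and the x axis of seat, either way round below 0.12 rad and z of drill_cover in the frame of seat below 0.0018 m and angle between drill_cover's own z axis and vertical below 0.05 rad and contact force between the fingers and drill_cover above 2 N and linear speed of drill_cover below 0.02 m/s and distance of each of oil_bottle, chip_brush, parts_tray from where it was at the start of the episode below 0.03 m); the arm keeps its last pose, push and grip.
It fails at once if the oil bottle, the brush or the parts tray is moved by more than 30 mm (distance of any of oil_bottle, chip_brush, parts_tray from where it was at the start of the episode above 0.03 m).
It also fails if it takes over 61 s, if anything falls off the work surface, if the arm or the gripper's body presses on something with over 40 N, if the wrist force passes 120 N, or if a joint passes its speed limit or range.

ROBOT

A 7-joint arm with a two-finger parallel gripper is mounted at the origin on the work surface. World frame = base frame: x ahead of the robot, y to its left, z up, the work surface at z = 0. Lengths are in m, angles in rad, forces in N, time in s.
With the tool pointing down it reaches from about 0.4 to 0.9 m from the base axis. Payload 5.5 kg.
Tool frame: the origin (TCP) lies midway between the tips of the shut fingers; the grasp point (between the pads) lies 19 mm behind it; z points along the fingers, x is the direction in which the jaws open and shut, and the axes are right-handed (so a half turn about z gives the same grasp; the last joint's range is limited). The gripper opens to 92 mm and grips with 3 to 60 N. Pads are 19 mm wide; open, the fingers measure 130 mm over their backs; the gripper's body (75 mm by 190 mm) begins 47 mm behind the grasp point.
Start: joints at [1.454, 0.501, -0.427, 1.55, 0.221, 1.138, -0.21], TCP at [0.241, -0.604, 0.227] pointing down, gripper open.
Joint ranges: [-2.88, 2.88], [-0.31, 2.03], [-1.54, 1.56], [0.2, 2.42], [-1.41, 4.55], [0.19, 2.02], [-2.57, 2.57]. Speed limits (rad/s): [2.57, 2.57, 3.14, 3.14, 3.14, 3.14, 3.14].

INTERFACE

Orientations are given as a unit quaternion [w, x, y, z].
In Python, from bench import robot, vision gives the robot as it stands.
- The arm moves only by the tool play_rows, never from a script. Its argument "motion" is a list of rows, each an object of numbers: "dx", "dy", "dz": the shift along the tool's x, y, z normalised to -1 to 1, where 1 is 0.025 m; "ax", "ay", "az": the turn, a rotation vector about the tool's x, y, z normalised to -1 to 1, where 1 is 0.08 rad. A call has exactly 8 rows; each row shifts and turns the commanded pose from where the row before left it, along the tool's axes as they then stand; what a row does not reach is not made up. A row lasts 1/8 s, in which the tool goes at most 62.5 mm and 10.7 degrees, less where a joint would pass 70% of its speed; a pose out of reach is approached as far as the arm can. A call with a number of a shift or a turn outside -1 to 1 is refused whole. A call with a gripper value outside its range is refused whole. "fingers" is the finger opening in mm, from 0 to 91.8, set as the call begins (left out, the last holds). The fingers move at their own pace and stop on an object; "grip_force" is the grip in N (left out, the last holds). Time passes only in rows, so rows that do not move let the fingers close, or fill a call up. It gives the time, the measured TCP pose, the force and the opening at its end, in the units of the state.
- robot.get_state(): the state, without advancing time (a new reading comes with each control period).
- vision.camera(name): name is "side" or "top"; returns a dict with "pixels" (400x640x3 uint8, blue, green, red), "depth" (400x640 float32, m along the optical axis (not along the pixel's ray), 0 where there is no reading), "fx", "fy", "cx", "cy" (pixels), "R" (3x3) and "t" (3): a world point X has camera coordinates R X + t. Camera axes: x right, y down, z forward; pixel columns grow to the right and rows downward; lengths in m; the calibration is good to about 2 mm. A picture is of the moment at which its call begins.
- robot.hand_in(): hands the job in, once; it reports no verdict.
The state is a dict: "clock": time; "qpos": joint angles; "dq": joint speeds; "tau": joint torques, N m; "ee_pos": TCP position; "eef_rot": TCP orientation; "contact_force": force on the tool from outside, world axes, zero at the start; "torque": the same for the moment, N m; "gripper_width": finger opening in m.
Only numpy, scipy, OpenCV 4.12 (cv2) and the standard library are available. Lean on these libraries where they do the work, as an engineer would, in place of code of your own. Each camera call takes 0.05 s, during which the arm holds its last target.

## Working session

There is one attempt and no reset: what is moved stays moved. The work goes in short steps, Python scripts to look and compute and a tool call to move; the robot and the scene stay as the last step left them, time stands still between calls to the robot, and variables do not carry over. Pictures are saved under pics/ and viewed, and the job is handed in when it is done.

Besides the shell and the picture viewer there is one more tool, called as a command line: name --argument value ..., lists and objects as JSON in quotes. play_rows: Moves the arm, as the interface text tells. Scaled input: -1 to 1 covers 0.025 m each way for a shift and 0.08 rad each way for a turn. Its arguments: {"type":"object","properties":{"motion":{"type":"array","items":{"type":"object","properties":{"dx":{"type":"number"},"dy":{"type":"number"},"dz":{"type":"number"},"ax":{"type":"number"},"ay":{"type":"number"},"az":{"type":"number"}}}},"fingers":{"type":"number"},"grip_force":{"type":"number"}},"required":["motion"]}

```bash
ls; mkdir -p pics; cat > h.py <<'E'
from bench import robot, vision
import numpy as np, cv2
from scipy.spatial.transform import Rotation as Rn
def snap(n):
    c=vision.camera(n); np.savez(f'{n}.npz',**{k:np.asarray(v) for k,v in c.items()}); return c
def load(n): return dict(np.load(f'{n}.npz'))
def p3(c,u,v,z=None):
    "world point from pixel via depth, or intersect with plane z"
    ray=np.array([(u-c['cx'])/c['fx'],(v-c['cy'])/c['fy'],1.])
    R=np.array(c['R']);t=np.array(c['t'])
    o=-R.T@t; d=R.T@ray
    if z is None:
        return o+d*float(c['depth'][int(round(v)),int(round(u))])
    return o+d*(z-o[2])/d[2]
def px(c,X):
    q=np.array(c['R'])@np.array(X)+np.array(c['t']); return c['fx']*q[0]/q[2]+c['cx'],c['fy']*q[1]/q[2]+c['cy']
def crop(c,u0,v0,u1,v1,k,fn):
    cv2.imwrite(fn,cv2.resize(c['pixels'][v0:v1,u0:u1],None,fx=k,fy=k,interpolation=cv2.INTER_CUBIC))
E
python3 - <<'E'
from h import *
s=robot.get_state(); print(s)
for n in('top','side'):
    c=snap(n); cv2.imwrite(f'pics/{n}0.png',c['pixels']); R=np.array(c['R']);print(n,-R.T@np.array(c['t']),R,c['fx'])
E
```

```text
pics
{'clock': 0.0, 'qpos': array([ 1.4541571 ,  0.50187447, -0.4267645 ,  1.55144806,  0.22078801,
        1.13830051, -0.21029096]), 'dq': array([-0.00110872, -0.00153579,  0.00165465,  0.00082387, -0.00018751,
        0.00065268, -0.00133002]), 'tau': array([-1.62147248e-04, -5.66590941e+01, -5.81558570e+00, -2.79112136e+01,
       -6.84391055e-02,  3.09413380e-02,  1.71451802e-04]), 'ee_pos': array([ 0.2406873 , -0.60303585,  0.22566011]), 'eef_rot': array([-5.84025288e-04,  8.27889598e-01, -5.60890216e-01, -7.98378362e-04]), 'contact_force': array([-0.60510896, -0.36428883, -0.32190419]), 'torque': array([ 0.00354999, -0.01098077, -0.05379282]), 'gripper_width': 0.09200646054516444}
top [0.35706531 0.00464202 1.29815855] [[-0.00488301 -0.99998356  0.00300505]
 [-0.98321976  0.00425309 -0.18237547]
 [ 0.18235969 -0.00384517 -0.98322437]] 497.5461659338017
side [ 0.42032229 -0.82754476  0.56579092] [[ 0.98287308 -0.18389733 -0.01192801]
 [-0.10291238 -0.49403661 -0.86332895]
 [ 0.15287102  0.84977032 -0.5045006 ]] 417.4661839455136
```

View pics/top0.png

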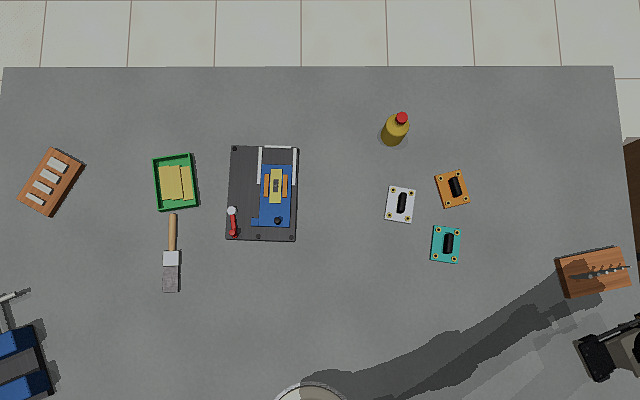

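View pics/side0.png

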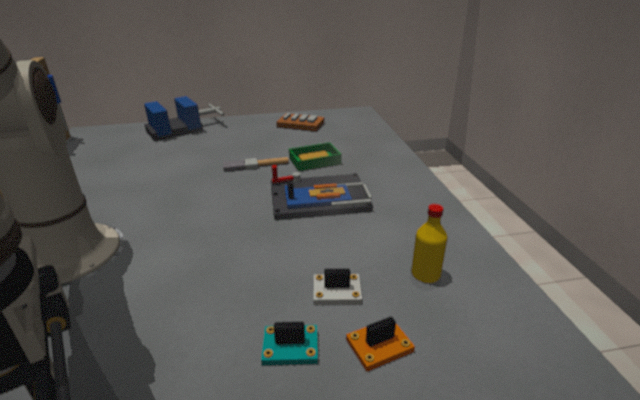

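The top view shows the jig around (263,193) with its push direction up in the image. The lever knob is near (234,210), the post near (278,220), and the silver cover at (400,204). The orange and teal covers are decoys. I'll enlarge these areas.

```bash
python3 - <<'E'
from h import *
c=load('top')
crop(c,220,140,305,246,5.6,'pics/jig0.png')
crop(c,375,175,425,230,10,'pics/cov0.png')
E
```

```text
(no output)
```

View pics/jig0.png

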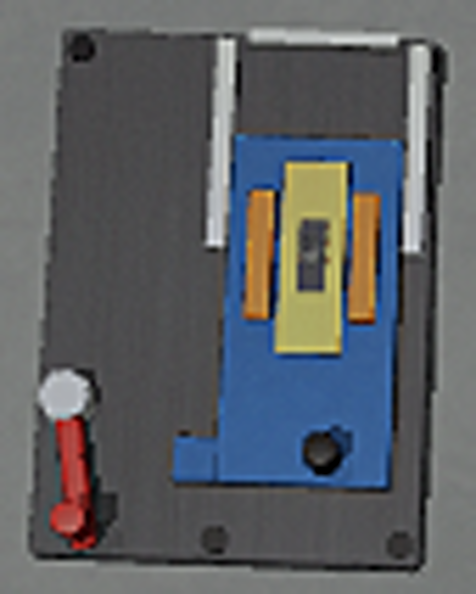

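View pics/cov0.png

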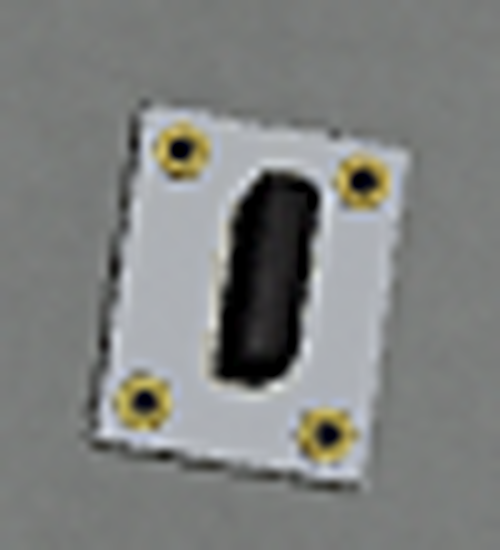

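```bash
cat >> h.py <<'E'
def fit2(local,world):
    L=np.array(local);W=np.array(world)[:,:2]
    lc,wc=L.mean(0),W.mean(0); A=(L-lc);B=(W-wc)
    th=np.arctan2((A[:,0]*B[:,1]-A[:,1]*B[:,0]).sum(),(A*B).sum())
    R=np.array([[np.cos(th),-np.sin(th)],[np.sin(th),np.cos(th)]]); t=wc-R@lc
    return th,t,W-(L@R.T+t)
E
python3 - <<'E'
from h import *
c=load('top')
f=lambda x,y,u0,v0,k:(u0+(x+.5)/k-.5,v0+(y+.5)/k-.5)
J=lambda x,y,z:p3(c,*f(x,y,220,140,5.6),z)
C=lambda x,y,z:p3(c,*f(x,y,375,175,10),z)
th,t,r=fit2([(.1,.125),(.1,-.055),(-.15,.125),(-.15,-.055)],[J(65,32,.02),J(440,42,.02),J(32,555,.02),J(420,566,.02)])
print('base',th,t,r*1e3)
ths,ts,rs=fit2([(.045,.015),(.045,-.015),(-.045,-.015),(-.045,.015)],[J(285,161,.04),J(348,165,.04),J(340,353,.04),J(275,350,.04)])
print('seat',ths,ts,rs*1e3)
R=Rn.from_euler('z',th).as_matrix()[:2,:2]
loc=lambda p:(R.T@(p[:2]-t))*1e3
for n,p in dict(post=J(319,450,.074),knob=J(68,517,.074),pivot=J(64,394,.045)).items(): print(n,p,loc(p))
print('seat loc',loc(ts))
thc,tc,rc=fit2([(.045,.035),(.045,-.035),(-.045,-.035),(-.045,.035)],[C(147,103,.014),C(410,152,.014),C(362,488,.014),C(95,440,.014)])
print('cover',thc,tc,rc*1e3)
b=[C(180,149,.017),C(362,181,.017),C(327,433,.017),C(143,401,.017)]
print('bush',np.mean(b,0)); print('bar top',C(289,181,.054),C(272,345,.054))
for v,u in((204,263),(204,390)): print(p3(c,u,v))
# bar top depth
u,v=f(285,250,375,175,10); print(p3(c,u,v))
for n in('post','knob'):pass
for (x,y) in((319,450),(68,517),(64,394)): print(p3(c,*f(x,y,220,140,5.6)))
E
```

```text
base -0.03565907734194718 [0.61140376 0.0868216 ] [[-1.44866074 -1.22876397]
 [-0.65240992  0.86889534]
 [ 0.76764741 -0.93226501]
 [ 1.33342324  1.29213365]]
seat -0.04128541062223821 [0.60145321 0.08769754] [[-0.43129036 -0.28037774]
 [-1.21272158  0.53268433]
 [ 0.68184086  0.00720357]
 [ 0.96217107 -0.25951016]]
post [0.50783479 0.08170786 0.074     ] [-103.32082458   -8.80288419]
knob [0.47870635 0.19183398 0.074     ] [-136.35690284  100.21475703]
pivot [0.53748349 0.19940179 0.045     ] [-77.88693362 109.87325263]
seat loc [-9.97545321  0.5206311 ]
cover -0.1851331907180804 [ 0.55561756 -0.23638095] [[ 0.45351384 -0.0124191 ]
 [-0.0681315   0.12903603]
 [-0.16887689 -0.09848151]
 [-0.21650545 -0.01813542]]
bush [ 0.55628174 -0.23572704  0.017     ]
bar top [ 0.57861666 -0.23900116  0.054     ] [ 0.53655433 -0.23304817  0.054     ]
[0.55445386 0.11953203 0.03189423]
[ 0.55577786 -0.21049449  0.01400571]
[ 0.56016161 -0.23646583  0.05822478]
[0.50813923 0.08186347 0.0715281 ]
[0.47860504 0.19167808 0.07501955]
[0.53890926 0.20094089 0.03509685]
```

play_rows --motion '[{"dx": -1,"dy": -0.93},{"dx": -1,"dy": -0.93},{"dx": -1,"dy": -0.93},{"dx": -1,"dy": -0.93},{"dx": -1,"dy": -0.93},{"dx": -1,"dy": -0.93},{"dx": -1,"dy": -0.93},{"dx": -1,"dy": -0.93}]' --fingers 50

```text
$.motion[0]: bad value
```

play_rows --motion '[{"dx": -1,"dy": -0.93},{"dx": -1,"dy": -0.93},{"dx": -1,"dy": -0.93},{"dx": -1,"dy": -0.93},{"dx": -1,"dy": -0.93},{"dx": -1,"dy": -0.93},{"dx": -1,"dy": -0.93},{"dx": -1,"dy": -0.93}]'

```text
$.motion[0]: bad value
```

play_rows --motion '[{"dx": -1,"dy": -0.93,"dz": 0,"ax": 0,"ay": 0,"az": 0},{"dx": -1,"dy": -0.93,"dz": 0,"ax": 0,"ay": 0,"az": 0},{"dx": -1,"dy": -0.93,"dz": 0,"ax": 0,"ay": 0,"az": 0},{"dx": -1,"dy": -0.93,"dz": 0,"ax": 0,"ay": 0,"az": 0},{"dx": -1,"dy": -0.93,"dz": 0,"ax": 0,"ay": 0,"az": 0},{"dx": -1,"dy": -0.93,"dz": 0,"ax": 0,"ay": 0,"az": 0},{"dx": -1,"dy": -0.93,"dz": 0,"ax": 0,"ay": 0,"az": 0},{"dx": -1,"dy": -0.93,"dz": 0,"ax": 0,"ay": 0,"az": 0}]' --fingers 50

```text
clock: 1.1
ee_pos: [0.3397, -0.3477, 0.2265]
eef_rot: [-0.0, 0.828, -0.561, -0.0]
contact_force: [-0.3, 0.6, -0.6]
gripper_width: 0.0502
```

play_rows --motion '[{"dx": -1,"dy": -0.93,"dz": 0,"ax": 0,"ay": 0,"az": 0},{"dx": -1,"dy": -0.93,"dz": 0,"ax": 0,"ay": 0,"az": 0},{"dx": -1,"dy": -0.93,"dz": 0,"ax": 0,"ay": 0,"az": 0},{"dx": -1,"dy": -0.93,"dz": 0,"ax": 0,"ay": 0,"az": 0},{"dx": -1,"dy": -0.93,"dz": 0,"ax": 0,"ay": 0,"az": 0},{"dx": -1,"dy": -0.93,"dz": 0,"ax": 0,"ay": 0,"az": 0},{"dx": -1,"dy": -0.93,"dz": 0,"ax": 0,"ay": 0,"az": 0},{"dx": -1,"dy": -0.93,"dz": 0,"ax": 0,"ay": 0,"az": 0}]'

```text
clock: 2.1
ee_pos: [0.4382, -0.0932, 0.2266]
eef_rot: [0.0, 0.828, -0.561, -0.0]
contact_force: [0.4, 0.4, -0.3]
gripper_width: 0.05
```

play_rows --motion '[{"dx": -0.8,"dy": -0.9,"dz": 0.3,"ax": 0,"ay": 0,"az": 0},{"dx": -1,"dy": -0.93,"dz": 0.3,"ax": 0,"ay": 0,"az": 0},{"dx": -1,"dy": -0.93,"dz": 0.3,"ax": 0,"ay": 0,"az": 0},{"dx": -1,"dy": -0.93,"dz": 0.3,"ax": 0,"ay": 0,"az": 0},{"dx": -1,"dy": -0.93,"dz": 0.3,"ax": 0,"ay": 0,"az": 0},{"dx": 0,"dy": 0,"dz": 0.5,"ax": 0,"ay": 0,"az": 1},{"dx": 0,"dy": 0,"dz": 0.5,"ax": 0,"ay": 0,"az": 1},{"dx": 0,"dy": 0,"dz": 0.5,"ax": 0,"ay": 0,"az": 1}]'

```text
clock: 3.1
ee_pos: [0.5006, 0.0601, 0.151]
eef_rot: [0.0, 0.754, -0.657, -0.0]
contact_force: [0.3, -0.4, 0.3]
gripper_width: 0.0502
```

```bash
cat >> h.py <<'E'
def plan(x,y,z,yaw=None):
    "yaw of tool x axis in world; prints totals in tool units, translation in current and in final axes"
    s=robot.get_state(); w=s['eef_rot']; R=Rn.from_quat([w[1],w[2],w[3],w[0]]).as_matrix()
    cur=np.arctan2(R[1,0],R[0,0]); yaw=cur if yaw is None else yaw
    e=np.array([x,y,z])-s['ee_pos']; dy=(yaw-cur+np.pi/2)%np.pi-np.pi/2
    ty=cur+dy
    R2=np.array([[np.cos(ty),np.sin(ty),0],[np.sin(ty),-np.cos(ty),0],[0,0,-1]])
    print('clock %.2f'%s['clock'],'pos',s['ee_pos'].round(4),'yaw %.3f'%cur,'tilt',(R[:,2]).round(3),'F',s['contact_force'].round(1),'w %.4f'%s['gripper_width'])
    print('az total %.2f'%(-dy/.08),'| cur axes',(R.T@e/.025).round(2),'| final axes',(R2.T@e/.025).round(2))
th=-0.037; B0=np.array([.6114,.0868])
def W(x,y):
    c,s=np.cos(th),np.sin(th); return B0+np.array([c*x-s*y,s*x+c*y])
E
python3 -c "
from h import *
plan(.5079,.0818,.042,-np.pi/2+th)"
```

```text
clock 3.10 pos [0.5006 0.0601 0.151 ] yaw -1.433 tilt [-0.001 -0.    -1.   ] F [ 0.3 -0.4  0.3] w 0.0502
az total 2.18 | cur axes [-0.82 -0.41  4.36] | final axes [-0.88 -0.26  4.36]
```

play_rows --motion '[{"dx": 0,"dy": 0,"dz": 0.5,"ax": 0,"ay": 0,"az": 1},{"dx": 0,"dy": 0,"dz": 0.5,"ax": 0,"ay": 0,"az": 1},{"dx": -0.44,"dy": -0.13,"dz": 0.5,"ax": 0,"ay": 0,"az": 0.18},{"dx": -0.44,"dy": -0.13,"dz": 0.6,"ax": 0,"ay": 0,"az": 0},{"dx": 0,"dy": 0,"dz": 0.75,"ax": 0,"ay": 0,"az": 0},{"dx": 0,"dy": 0,"dz": 0.75,"ax": 0,"ay": 0,"az": 0},{"dx": 0,"dy": 0,"dz": 0.75,"ax": 0,"ay": 0,"az": 0},{"dx": 0,"dy": 0,"dz": 0,"ax": 0,"ay": 0,"az": 0}]'

```text
clock: 4.1
ee_pos: [0.5065, 0.0812, 0.0411]
eef_rot: [-0.001, -0.695, 0.719, 0.001]
contact_force: [-0.5, 0.4, -0.5]
gripper_width: 0.0502
```

play_rows --motion '[{"dx": 0,"dy": 0,"dz": 0,"ax": 0,"ay": 0,"az": 0},{"dx": 0,"dy": 0,"dz": 0,"ax": 0,"ay": 0,"az": 0},{"dx": 0,"dy": 0,"dz": 0,"ax": 0,"ay": 0,"az": 0},{"dx": 0,"dy": 0,"dz": 0,"ax": 0,"ay": 0,"az": 0},{"dx": 0,"dy": 0,"dz": 0,"ax": 0,"ay": 0,"az": 0},{"dx": 0,"dy": 0,"dz": 0,"ax": 0,"ay": 0,"az": 0},{"dx": 0,"dy": 0,"dz": 0,"ax": 0,"ay": 0,"az": 0},{"dx": 0,"dy": 0,"dz": 0,"ax": 0,"ay": 0,"az": 0}]' --fingers 0 --grip_force 40

```text
clock: 5.1
ee_pos: [0.5084, 0.0812, 0.0434]
eef_rot: [-0.0, -0.695, 0.719, -0.0]
contact_force: [-1.0, -2.2, 5.8]
gripper_width: 0.0151
```

```bash
python3 -c "
from h import *
plan(*W(-61,-8.8e-3*0),.042) if 0 else plan(.5499,.0803,.042,-np.pi/2+th)
c=snap('top');crop(c,200,120,330,250,5,'pics/g1.png')"
```

```text
clock 5.10 pos [0.5084 0.0812 0.0434] yaw -1.606 tilt [ 0.    -0.001 -1.   ] F [-1.  -2.2  5.8] w 0.0151
az total 0.02 | cur axes [-0.02 -1.66  0.06] | final axes [-0.02 -1.66  0.05]
```

play_rows --motion '[{"dx": 0,"dy": -0.2,"dz": 0,"ax": 0,"ay": 0,"az": 0},{"dx": 0,"dy": -0.2,"dz": 0,"ax": 0,"ay": 0,"az": 0},{"dx": 0,"dy": -0.2,"dz": 0,"ax": 0,"ay": 0,"az": 0},{"dx": 0,"dy": -0.2,"dz": 0,"ax": 0,"ay": 0,"az": 0},{"dx": 0,"dy": -0.2,"dz": 0,"ax": 0,"ay": 0,"az": 0},{"dx": 0,"dy": -0.2,"dz": 0,"ax": 0,"ay": 0,"az": 0},{"dx": 0,"dy": -0.2,"dz": 0,"ax": 0,"ay": 0,"az": 0},{"dx": 0,"dy": -0.1,"dz": 0,"ax": 0,"ay": 0,"az": 0}]'

```text
clock: 6.15
ee_pos: [0.545, 0.0798, 0.0434]
eef_rot: [-0.001, -0.695, 0.719, -0.0]
contact_force: [-4.8, -2.8, 9.0]
gripper_width: 0.0154
```

play_rows --motion '[{"dx": 0,"dy": -0.08,"dz": 0,"ax": 0,"ay": 0,"az": 0},{"dx": 0,"dy": -0.08,"dz": 0,"ax": 0,"ay": 0,"az": 0},{"dx": 0,"dy": -0.08,"dz": 0,"ax": 0,"ay": 0,"az": 0},{"dx": 0,"dy": -0.08,"dz": 0,"ax": 0,"ay": 0,"az": 0},{"dx": 0,"dy": 0,"dz": 0,"ax": 0,"ay": 0,"az": 0},{"dx": 0,"dy": 0,"dz": 0,"ax": 0,"ay": 0,"az": 0},{"dx": 0,"dy": 0,"dz": 0,"ax": 0,"ay": 0,"az": 0},{"dx": 0,"dy": 0,"dz": 0,"ax": 0,"ay": 0,"az": 0}]'

```text
clock: 7.15
ee_pos: [0.5531, 0.0795, 0.0434]
eef_rot: [-0.001, -0.695, 0.719, -0.0]
contact_force: [-4.2, -3.1, 8.1]
gripper_width: 0.0153
```

play_rows --motion '[{"dx": 0,"dy": -0.08,"dz": 0,"ax": 0,"ay": 0,"az": 0},{"dx": 0,"dy": -0.08,"dz": 0,"ax": 0,"ay": 0,"az": 0},{"dx": 0,"dy": -0.08,"dz": 0,"ax": 0,"ay": 0,"az": 0},{"dx": 0,"dy": -0.04,"dz": 0,"ax": 0,"ay": 0,"az": 0},{"dx": 0,"dy": 0,"dz": 0,"ax": 0,"ay": 0,"az": 0},{"dx": 0,"dy": 0,"dz": 0,"ax": 0,"ay": 0,"az": 0},{"dx": 0,"dy": 0,"dz": 0,"ax": 0,"ay": 0,"az": 0},{"dx": 0,"dy": 0,"dz": 0,"ax": 0,"ay": 0,"az": 0}]'

```text
clock: 8.15
ee_pos: [0.5531, 0.0794, 0.0432]
eef_rot: [-0.006, -0.695, 0.719, 0.003]
contact_force: [-22.1, -4.3, 28.7]
gripper_width: 0.0152
```

```bash
python3 -c "
from h import *
plan(.5499,.0803,.042,-np.pi/2+th)
c=snap('top');crop(c,200,120,330,250,5,'pics/g2.png')"
```

```text
clock 8.15 pos [0.5531 0.0794 0.0432] yaw -1.605 tilt [-0.013 -0.005 -1.   ] F [-22.1  -4.3  28.7] w 0.0152
az total 0.04 | cur axes [-0.03  0.13  0.05] | final axes [-0.03  0.13  0.05]
```

View pics/g2.png

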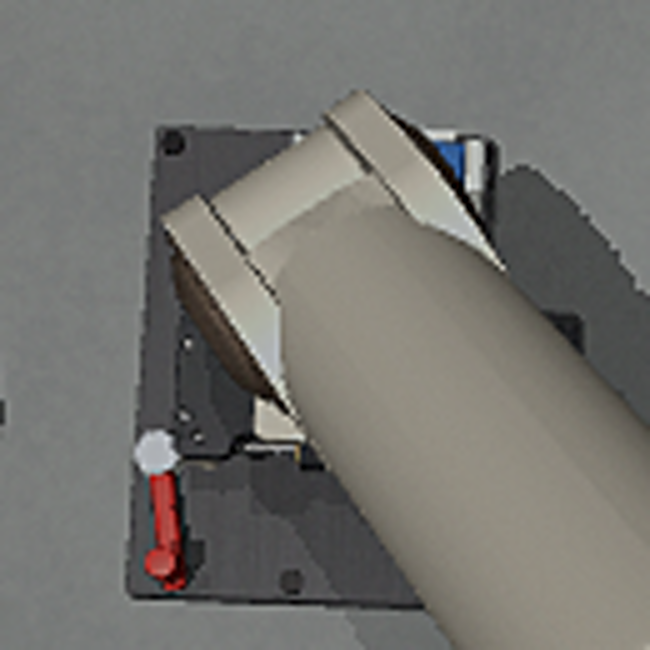

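play_rows --motion '[{"dx": 0,"dy": 0.28,"dz": 0,"ax": 0,"ay": 0,"az": 0},{"dx": 0,"dy": 0,"dz": 0,"ax": 0,"ay": 0,"az": 0},{"dx": 0,"dy": 0,"dz": -1,"ax": 0,"ay": 0,"az": 0},{"dx": 0,"dy": 0,"dz": -1,"ax": 0,"ay": 0,"az": 0},{"dx": -1,"dy": 0.78,"dz": 0,"ax": 0,"ay": 0,"az": 0},{"dx": -1,"dy": 0.78,"dz": 0,"ax": 0,"ay": 0,"az": 0},{"dx": -1,"dy": 0.78,"dz": 0,"ax": 0,"ay": 0,"az": 0},{"dx": -1,"dy": 0.78,"dz": 0,"ax": 0,"ay": 0,"az": 0}]' --fingers 46

```text
clock: 9.2
ee_pos: [0.479, 0.1841, 0.093]
eef_rot: [0.001, -0.695, 0.719, 0.0]
contact_force: [0.3, 0.2, 0.1]
gripper_width: 0.0458
```

```bash
python3 -c "
from h import *
plan(.4787,.1918,.043,-np.pi/2+th)"
```

```text
clock 9.20 pos [0.479  0.1841 0.093 ] yaw -1.606 tilt [ 0.001  0.001 -1.   ] F [0.3 0.2 0.1] w 0.0458
az total 0.03 | cur axes [-0.3   0.03  2.  ] | final axes [-0.31  0.03  2.  ]
```

play_rows --motion '[{"dx": -0.3,"dy": 0.03,"dz": 0.3,"ax": 0,"ay": 0,"az": 0},{"dx": 0,"dy": 0,"dz": 0.85,"ax": 0,"ay": 0,"az": 0},{"dx": 0,"dy": 0,"dz": 0.85,"ax": 0,"ay": 0,"az": 0},{"dx": 0,"dy": 0,"dz": 0,"ax": 0,"ay": 0,"az": 0},{"dx": 0,"dy": 0,"dz": 0,"ax": 0,"ay": 0,"az": 0},{"dx": 0,"dy": 0,"dz": 0,"ax": 0,"ay": 0,"az": 0},{"dx": 0,"dy": 0,"dz": 0,"ax": 0,"ay": 0,"az": 0},{"dx": 0,"dy": 0,"dz": 0,"ax": 0,"ay": 0,"az": 0}]'

```text
clock: 10.2
ee_pos: [0.4789, 0.1904, 0.0434]
eef_rot: [0.0, -0.695, 0.719, -0.0]
contact_force: [-0.3, 0.9, -0.4]
gripper_width: 0.0461
```

play_rows --motion '[{"dx": 0,"dy": 0,"dz": 0,"ax": 0,"ay": 0,"az": 0},{"dx": 0,"dy": 0,"dz": 0,"ax": 0,"ay": 0,"az": 0},{"dx": 0,"dy": 0,"dz": 0,"ax": 0,"ay": 0,"az": 0},{"dx": 0,"dy": 0,"dz": 0,"ax": 0,"ay": 0,"az": 0},{"dx": 0,"dy": 0,"dz": 0,"ax": 0,"ay": 0,"az": 0},{"dx": 0,"dy": 0,"dz": 0,"ax": 0,"ay": 0,"az": 0},{"dx": 0,"dy": 0,"dz": 0,"ax": 0,"ay": 0,"az": 0},{"dx": 0,"dy": 0,"dz": 0,"ax": 0,"ay": 0,"az": 0}]' --fingers 0 --grip_force 15

```text
clock: 11.2
ee_pos: [0.4786, 0.1906, 0.043]
eef_rot: [0.0, -0.695, 0.719, 0.0]
contact_force: [0.4, 1.5, -1.1]
gripper_width: 0.0157
```

```bash
python3 -c "
from h import *
P=W(-.078,.110); print('pivot',P)
s=robot.get_state(); p=s['ee_pos'][:2]
a0=np.arctan2(*( (p-P)[::-1])); print('r',np.linalg.norm(p-P),'ang in base',(a0-th)%(2*np.pi)-np.pi)
plan(*p,.043)
yaw=-1.606; X=np.array([np.cos(yaw),np.sin(yaw)]);Y=np.array([np.sin(yaw),-np.cos(yaw)])
angs=np.linspace((a0-th)%(2*np.pi)-np.pi,1.59,17)
pts=[P+.06*np.array([np.cos(np.pi+th+a),np.sin(np.pi+th+a)]) for a in angs]
for i in range(16):
  d=pts[i+1]-(pts[i] if i else p); print(i,round(angs[i+1],3),(d@X/.025).round(3),(d@Y/.025).round(3))
"
```

```text
pivot [0.53752246 0.19961006]
r 0.05962584380664244 ang in base 0.18860262463957467
clock 11.20 pos [0.4786 0.1906 0.043 ] yaw -1.605 tilt [ 0.  0. -1.] F [ 0.4  1.5 -1.1] w 0.0157
az total -0.00 | cur axes [-0. -0. -0.] | final axes [ 0.  0. -0.]
0 0.276 0.207 -0.033
1 0.364 0.2 -0.066
2 0.451 0.193 -0.083
3 0.539 0.185 -0.1
4 0.627 0.176 -0.115
5 0.714 0.165 -0.13
6 0.802 0.153 -0.144
7 0.889 0.14 -0.157
8 0.977 0.125 -0.169
9 1.064 0.11 -0.179
10 1.152 0.094 -0.188
11 1.24 0.077 -0.195
12 1.327 0.06 -0.201
13 1.415 0.042 -0.206
14 1.502 0.024 -0.209
15 1.59 0.006 -0.21
```

play_rows --motion '[{"dx": 0.207,"dy": -0.033,"dz": 0,"ax": 0,"ay": 0,"az": 0},{"dx": 0.2,"dy": -0.066,"dz": 0,"ax": 0,"ay": 0,"az": 0},{"dx": 0.193,"dy": -0.083,"dz": 0,"ax": 0,"ay": 0,"az": 0},{"dx": 0.185,"dy": -0.1,"dz": 0,"ax": 0,"ay": 0,"az": 0},{"dx": 0.176,"dy": -0.115,"dz": 0,"ax": 0,"ay": 0,"az": 0},{"dx": 0.165,"dy": -0.13,"dz": 0,"ax": 0,"ay": 0,"az": 0},{"dx": 0.153,"dy": -0.144,"dz": 0,"ax": 0,"ay": 0,"az": 0},{"dx": 0.14,"dy": -0.157,"dz": 0,"ax": 0,"ay": 0,"az": 0}]'

```text
clock: 12.2
ee_pos: [0.4984, 0.1542, 0.0431]
eef_rot: [0.0, -0.695, 0.719, -0.0]
contact_force: [-1.3, 5.0, 1.8]
gripper_width: 0.0159
```

play_rows --motion '[{"dx": 0.125,"dy": -0.169,"dz": 0,"ax": 0,"ay": 0,"az": 0},{"dx": 0.11,"dy": -0.179,"dz": 0,"ax": 0,"ay": 0,"az": 0},{"dx": 0.094,"dy": -0.188,"dz": 0,"ax": 0,"ay": 0,"az": 0},{"dx": 0.077,"dy": -0.195,"dz": 0,"ax": 0,"ay": 0,"az": 0},{"dx": 0.06,"dy": -0.201,"dz": 0,"ax": 0,"ay": 0,"az": 0},{"dx": 0.042,"dy": -0.206,"dz": 0,"ax": 0,"ay": 0,"az": 0},{"dx": 0.024,"dy": -0.209,"dz": 0,"ax": 0,"ay": 0,"az": 0},{"dx": 0.006,"dy": -0.21,"dz": 0,"ax": 0,"ay": 0,"az": 0}]'

```text
clock: 13.2
ee_pos: [0.5361, 0.14, 0.043]
eef_rot: [-0.0, -0.695, 0.719, 0.001]
contact_force: [-6.4, 5.8, 4.7]
gripper_width: 0.0155
```

```bash
python3 -c "
from h import *
P=W(-.078,.110); print('pivot',P)
s=robot.get_state(); p=s['ee_pos'][:2]
a0=np.arctan2(*( (p-P)[::-1])); print('r',np.linalg.norm(p-P),'ang in base',(a0-th)%(2*np.pi)-np.pi)
plan(*p,.043)
c=snap('side');crop(c,240,150,400,240,5,'pics/l1.png')"
```

```text
pivot [0.53752246 0.19961006]
r 0.059648931221211156 ang in base 1.583877095657244
clock 13.20 pos [0.5361 0.14   0.043 ] yaw -1.605 tilt [-0.001  0.    -1.   ] F [-6.4  5.8  4.7] w 0.0155
az total -0.00 | cur axes [-0.  0. -0.] | final axes [ 0.  0. -0.]
```

View pics/l1.png

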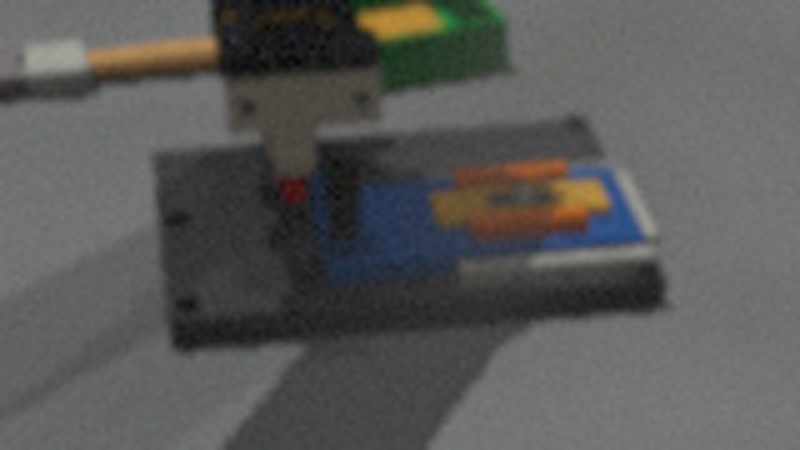

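play_rows --motion '[{"dx": 0,"dy": -0.1,"dz": 0,"ax": 0,"ay": 0,"az": 0},{"dx": 0,"dy": -0.1,"dz": 0,"ax": 0,"ay": 0,"az": 0},{"dx": 0,"dy": 0,"dz": 0,"ax": 0,"ay": 0,"az": 0},{"dx": 0,"dy": 0,"dz": 0,"ax": 0,"ay": 0,"az": 0},{"dx": 0,"dy": 0,"dz": 0,"ax": 0,"ay": 0,"az": 0},{"dx": 0,"dy": 0,"dz": 0,"ax": 0,"ay": 0,"az": 0},{"dx": 0,"dy": 0,"dz": 0,"ax": 0,"ay": 0,"az": 0},{"dx": 0,"dy": 0,"dz": 0,"ax": 0,"ay": 0,"az": 0}]'

```text
clock: 14.25
ee_pos: [0.5369, 0.1398, 0.0426]
eef_rot: [-0.003, -0.695, 0.719, 0.002]
contact_force: [-12.8, 3.6, 14.4]
gripper_width: 0.0158
```

play_rows --motion '[{"dx": 0,"dy": 0.1,"dz": 0,"ax": 0,"ay": 0,"az": 0},{"dx": 0,"dy": 0,"dz": 0,"ax": 0,"ay": 0,"az": 0},{"dx": 0,"dy": 0,"dz": -1,"ax": 0,"ay": 0,"az": 0},{"dx": 0,"dy": 0,"dz": -1,"ax": 0,"ay": 0,"az": 0},{"dx": 1,"dy": 0,"dz": -0.5,"ax": 0,"ay": 0,"az": 0},{"dx": 1,"dy": 0,"dz": 0,"ax": 0,"ay": 0,"az": 0},{"dx": 1,"dy": 0,"dz": 0,"ax": 0,"ay": 0,"az": 0},{"dx": 1,"dy": 0,"dz": 0,"ax": 0,"ay": 0,"az": 0}]' --fingers 34

```text
clock: 15.25
ee_pos: [0.536, 0.0369, 0.1054]
eef_rot: [-0.0, -0.694, 0.72, -0.001]
contact_force: [0.6, -0.6, 0.7]
gripper_width: 0.0341
```

play_rows --motion '[{"dx": 1,"dy": 0,"dz": 0,"ax": 0,"ay": 0,"az": 0},{"dx": 1,"dy": 0,"dz": 0,"ax": 0,"ay": 0,"az": 0},{"dx": 1,"dy": 0,"dz": 0,"ax": 0,"ay": 0,"az": 0},{"dx": 1,"dy": 0,"dz": 0,"ax": 0,"ay": 0,"az": 0},{"dx": 1,"dy": 0,"dz": 0,"ax": 0,"ay": 0,"az": 0},{"dx": 1,"dy": 0,"dz": 0,"ax": 0,"ay": 0,"az": 0},{"dx": 1,"dy": 0,"dz": 0,"ax": 0,"ay": 0,"az": 0},{"dx": 1,"dy": 0,"dz": 0,"ax": 0,"ay": 0,"az": 0}]'

```text
clock: 16.25
ee_pos: [0.5284, -0.1631, 0.1053]
eef_rot: [-0.001, -0.694, 0.72, -0.0]
contact_force: [0.7, 0.4, -0.5]
gripper_width: 0.0341
```

```bash
python3 -c "
from h import *
plan(.5558,-.2362,.021,-np.pi/2-.185)
c=snap('top');crop(c,220,140,305,246,5.6,'pics/jig1.png'); cv2.imwrite('pics/top1.png',c['pixels'])
for uv in((396,130),(402,118)): print(p3(c,*uv))"
```

```text
clock 16.25 pos [ 0.5284 -0.1631  0.1053] yaw -1.607 tilt [-0.    -0.001 -1.   ] F [ 0.7  0.4 -0.5] w 0.0341
az total 1.86 | cur axes [ 2.88 -1.2   3.38] | final axes [ 2.67 -1.62  3.37]
[ 0.72502388 -0.21463329  0.11592454]
[ 0.74204549 -0.22246874  0.15718826]
```

View pics/jig1.png

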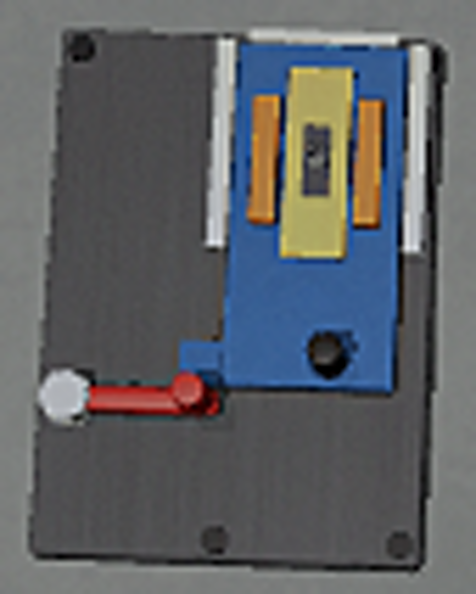

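View pics/top1.png

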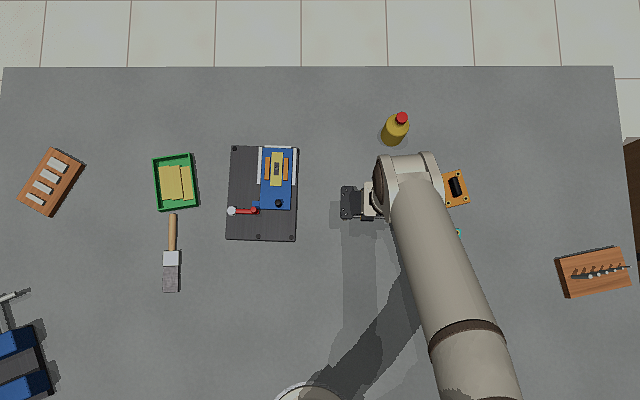

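The lever bar now points to base −y behind the ear, and the slide touches the stop bar. Next I'll measure the seat and look for the pin in the slot.

```bash
python3 - <<'E'
from h import *
c=load('top')
f=lambda x,y:(220+(x+.5)/5.6-.5,140+(y+.5)/5.6-.5)
J=lambda x,y,z:p3(c,*f(x,y),z)
ths,ts,rs=fit2([(.045,.015),(.045,-.015),(-.045,-.015),(-.045,.015)],[J(290,67,.04),J(355,70,.04),J(346,258,.04),J(280,256,.04)])
print('seat',ths,ts,rs*1e3)
for z in(.04,):
  m=[J(x,y,z) for x,y in((305,125),(332,125),(328,196),(302,195))]; print('slot mid',np.mean(m,0))
R=Rn.from_euler('z',th).as_matrix()[:2,:2]
print('loc',R.T@(ts-B0)*1e3)
im=c['pixels'][158:182,266:292]; im=cv2.convertScaleAbs(im,alpha=1.6)
cv2.imwrite('pics/slot.png',cv2.resize(im,None,fx=22,fy=22,interpolation=cv2.INTER_CUBIC))
d=c['depth'][158:182,270:286]; print(((d)*1000).astype(int))
E
```

```text
seat -0.042019644057300694 [0.6459918  0.08537634] [[-0.10687221  0.16857844]
 [-0.41159915 -0.13289723]
 [ 0.35567963 -0.2065612 ]
 [ 0.16279173  0.17087999]]
slot mid [0.64693655 0.08585722 0.04      ]
loc [34.62079115 -0.14307708]
[[1305 1296 1289 1292 1296 1297 1295 1291 1296 1289 1297 1293 1295 1300
  1294 1293]
 [1303 1292 1294 1290 1298 1290 1291 1295 1300 1296 1296 1291 1293 1304
  1285 1292]
 [1292 1294 1293 1291 1298 1292 1296 1294 1295 1295 1298 1296 1297 1297
  1290 1288]
 [1299 1297 1296 1293 1291 1295 1291 1296 1297 1293 1291 1291 1291 1298
  1290 1293]
 [1298 1291 1298 1292 1292 1291 1294 1295 1295 1289 1297 1296 1292 1297
  1289 1293]
 [1296 1292 1296 1297 1297 1292 1290 1287 1289 1296 1294 1289 1289 1300
  1287 1285]
 [1298 1291 1289 1290 1292 1289 1292 1292 1289 1289 1292 1291 1288 1301
  1285 1287]
 [1298 1290 1284 1288 1294 1294 1286 1290 1294 1292 1290 1292 1292 1300
  1283 1285]
 [1298 1291 1289 1289 1290 1294 1287 1284 1290 1291 1293 1289 1294 1300
  1288 1286]
 [1296 1289 1289 1293 1285 1288 1292 1284 1288 1291 1289 1290 1293 1288
  1284 1292]
 [1297 1290 1287
[... 474 characters left out ...]
1 1283
  1283 1283]
 [1291 1287 1291 1288 1284 1287 1284 1287 1287 1289 1286 1289    0 1282
  1279 1278]
 [1287 1289 1285 1286 1283 1282 1284 1286 1285 1291 1287 1289 1292 1282
  1284 1281]
 [1288 1289 1287 1285 1290 1280 1285 1287 1289 1282 1286 1287 1293 1283
  1280 1284]
 [1289 1287 1290 1283 1286 1283 1280 1283 1283 1287 1287 1285 1289 1279
  1280 1283]
 [   0 1289 1290 1287 1281 1284 1288 1284 1283 1287 1278 1286 1291 1283
  1281 1282]
 [1288 1284 1280 1282 1285 1282 1285 1288 1288 1283 1283 1283 1290 1278
  1282 1278]
 [1283 1285 1281 1286 1287 1280 1283 1284 1284 1284 1284 1285 1286 1285
  1285 1282]
 [1283 1283 1279 1285 1284 1285 1284 1281 1282 1283 1283 1284 1293 1292
  1289 1287]]
```

View pics/slot.png

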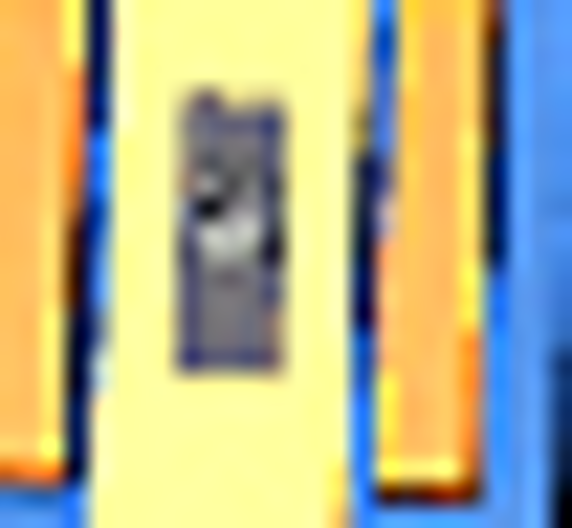

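play_rows --motion '[{"dx": 0,"dy": 0,"dz": 0,"ax": 0,"ay": 0,"az": 1},{"dx": 0,"dy": 0,"dz": 0,"ax": 0,"ay": 0,"az": 0.86},{"dx": 1,"dy": -0.6,"dz": 0.2,"ax": 0,"ay": 0,"az": 0},{"dx": 1,"dy": -0.6,"dz": 0.2,"ax": 0,"ay": 0,"az": 0},{"dx": 0.67,"dy": -0.42,"dz": 0.2,"ax": 0,"ay": 0,"az": 0},{"dx": 0,"dy": 0,"dz": 0.3,"ax": 0,"ay": 0,"az": 0},{"dx": 0,"dy": 0,"dz": 0.3,"ax": 0,"ay": 0,"az": 0},{"dx": 0,"dy": 0,"dz": 0.3,"ax": 0,"ay": 0,"az": 0}]'

```text
clock: 17.3
ee_pos: [0.556, -0.2319, 0.0674]
eef_rot: [0.0, -0.64, 0.768, 0.0]
contact_force: [0.1, -0.3, 0.6]
gripper_width: 0.0341
```

```bash
python3 -c "
from h import *
plan(.5558,-.2362,.021,-np.pi/2-.185)
c=snap('side');crop(c,240,230,400,330,5,'pics/c1.png')"
```

```text
clock 17.30 pos [ 0.556  -0.2319  0.0674] yaw -1.752 tilt [-0.     0.001 -1.   ] F [ 0.1 -0.3  0.6] w 0.0341
az total 0.04 | cur axes [ 0.17 -0.03  1.86] | final axes [ 0.17 -0.03  1.86]
```

View pics/c1.png

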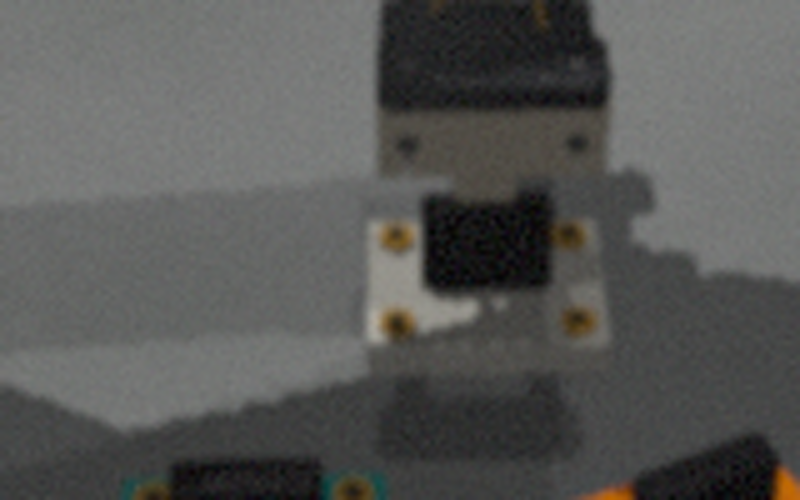

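play_rows --motion '[{"dx": 0.17,"dy": -0.03,"dz": 0.2,"ax": 0,"ay": 0,"az": 0.04},{"dx": 0,"dy": 0,"dz": 0.6,"ax": 0,"ay": 0,"az": 0},{"dx": 0,"dy": 0,"dz": 0.6,"ax": 0,"ay": 0,"az": 0},{"dx": 0,"dy": 0,"dz": 0.44,"ax": 0,"ay": 0,"az": 0},{"dx": 0,"dy": 0,"dz": 0,"ax": 0,"ay": 0,"az": 0},{"dx": 0,"dy": 0,"dz": 0,"ax": 0,"ay": 0,"az": 0},{"dx": 0,"dy": 0,"dz": 0,"ax": 0,"ay": 0,"az": 0},{"dx": 0,"dy": 0,"dz": 0,"ax": 0,"ay": 0,"az": 0}]'

```text
clock: 18.35
ee_pos: [0.5566, -0.238, 0.0225]
eef_rot: [0.0, -0.638, 0.77, -0.0]
contact_force: [0.3, 0.1, -0.5]
gripper_width: 0.034
```

```bash
python3 -c "
from h import *
plan(.5558,-.2362,.021,-np.pi/2-.185)
c=load('top') 
R=Rn.from_euler('z',-.037).as_matrix()[:2,:2]
for z,(a,b) in((.048,(228,225)),(.04,(185,95)),(.04,(285,95)),(.04,(280,370)),(.04,(178,370))):
  p=p3(c,266+(a+.5)/22-.5,158+(b+.5)/22-.5,z); print(p,(R.T@(p[:2]-np.array([.6460,.0854])))*1e3)"
```

```text
clock 18.35 pos [ 0.5566 -0.238   0.0225] yaw -1.757 tilt [ 0.001 -0.    -1.   ] F [ 0.3  0.1 -0.5] w 0.0340
az total -0.02 | cur axes [-0.06  0.04  0.06] | final axes [-0.07  0.04  0.06]
[0.64625947 0.08603479 0.048     ] [0.23580812 0.64394935]
[0.66387373 0.09174962 0.04      ] [17.62661063  7.00645512]
[0.66382471 0.07994247 0.04      ] [18.01439607 -4.79443109]
[0.63060747 0.08031473 0.04      ] [-15.19388341  -5.65118478]
[0.63065818 0.09230156 0.04      ] [-15.58661955   6.32932141]
```

play_rows --motion '[{"dx": 0,"dy": 0,"dz": 0.03,"ax": 0,"ay": 0,"az": 0},{"dx": 0,"dy": 0,"dz": 0,"ax": 0,"ay": 0,"az": 0},{"dx": 0,"dy": 0,"dz": 0,"ax": 0,"ay": 0,"az": 0},{"dx": 0,"dy": 0,"dz": 0,"ax": 0,"ay": 0,"az": 0},{"dx": 0,"dy": 0,"dz": 0,"ax": 0,"ay": 0,"az": 0},{"dx": 0,"dy": 0,"dz": 0,"ax": 0,"ay": 0,"az": 0},{"dx": 0,"dy": 0,"dz": 0,"ax": 0,"ay": 0,"az": 0},{"dx": 0,"dy": 0,"dz": 0,"ax": 0,"ay": 0,"az": 0}]' --fingers 0 --grip_force 55

```text
clock: 19.35
ee_pos: [0.5563, -0.2376, 0.0213]
eef_rot: [0.0, -0.638, 0.77, 0.0]
contact_force: [-0.3, 1.4, 2.1]
gripper_width: 0.0155
```

play_rows --motion '[{"dx": 0,"dy": 0,"dz": -0.4,"ax": 0,"ay": 0,"az": 0},{"dx": 0,"dy": 0,"dz": -0.8,"ax": 0,"ay": 0,"az": 0},{"dx": 0,"dy": 0,"dz": -0.8,"ax": 0,"ay": 0,"az": 0},{"dx": 0,"dy": 0,"dz": -0.8,"ax": 0,"ay": 0,"az": 0},{"dx": 0,"dy": 0,"dz": -0.8,"ax": 0,"ay": 0,"az": -0.9},{"dx": 0,"dy": 0,"dz": -0.4,"ax": 0,"ay": 0,"az": -0.9},{"dx": 0,"dy": 0,"dz": 0,"ax": 0,"ay": 0,"az": 0},{"dx": 0,"dy": 0,"dz": 0,"ax": 0,"ay": 0,"az": 0}]'

```text
clock: 20.35
ee_pos: [0.5559, -0.2379, 0.1214]
eef_rot: [-0.0, -0.691, 0.723, -0.0]
contact_force: [0.2, -0.1, -2.9]
gripper_width: 0.0159
```

```bash
python3 -c "
from h import *
plan(.6465,.0857,.12,-np.pi/2-.039)
c=snap('side');crop(c,240,190,400,310,5,'pics/c2.png')"
```

```text
clock 20.35 pos [ 0.5559 -0.2379  0.1214] yaw -1.615 tilt [-0. -0. -1.] F [ 0.2 -0.1 -2.9] w 0.0159
az total -0.06 | cur axes [-13.09  -3.05   0.05] | final axes [-13.08  -3.12   0.05]
```

View pics/c2.png

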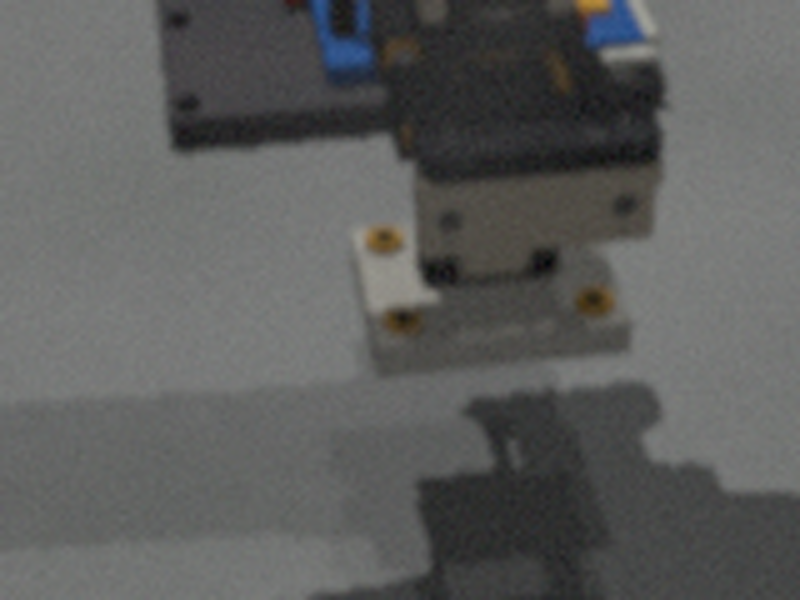

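play_rows --motion '[{"dx": -0.7,"dy": -0.2,"dz": 0,"ax": 0,"ay": 0,"az": -0.06},{"dx": -1,"dy": -0.24,"dz": 0,"ax": 0,"ay": 0,"az": 0},{"dx": -1,"dy": -0.24,"dz": 0,"ax": 0,"ay": 0,"az": 0},{"dx": -1,"dy": -0.24,"dz": 0,"ax": 0,"ay": 0,"az": 0},{"dx": -1,"dy": -0.24,"dz": 0,"ax": 0,"ay": 0,"az": 0},{"dx": -1,"dy": -0.24,"dz": 0,"ax": 0,"ay": 0,"az": 0},{"dx": -1,"dy": -0.24,"dz": 0,"ax": 0,"ay": 0,"az": 0},{"dx": -1,"dy": -0.24,"dz": 0,"ax": 0,"ay": 0,"az": 0}]'

```text
clock: 21.4
ee_pos: [0.6105, -0.0443, 0.1208]
eef_rot: [0.0, -0.694, 0.72, 0.001]
contact_force: [-0.4, -0.1, -3.8]
gripper_width: 0.0156
```

play_rows --motion '[{"dx": -1,"dy": -0.24,"dz": 0,"ax": 0,"ay": 0,"az": 0},{"dx": -1,"dy": -0.24,"dz": 0,"ax": 0,"ay": 0,"az": 0},{"dx": -1,"dy": -0.24,"dz": 0,"ax": 0,"ay": 0,"az": 0},{"dx": -1,"dy": -0.24,"dz": 0,"ax": 0,"ay": 0,"az": 0},{"dx": -0.8,"dy": -0.24,"dz": 0,"ax": 0,"ay": 0,"az": 0},{"dx": -0.58,"dy": -0.04,"dz": 0,"ax": 0,"ay": 0,"az": 0},{"dx": 0,"dy": 0,"dz": 0,"ax": 0,"ay": 0,"az": 0},{"dx": 0,"dy": 0,"dz": 0,"ax": 0,"ay": 0,"az": 0}]'

```text
clock: 22.4
ee_pos: [0.6464, 0.0847, 0.121]
eef_rot: [-0.001, -0.693, 0.721, -0.0]
contact_force: [-0.0, -0.7, -2.8]
gripper_width: 0.0159
```

```bash
python3 -c "
from h import *
plan(.6465,.0857,.072,-np.pi/2-.039)
c=snap('side');crop(c,260,110,400,220,5.5,'pics/c3.png')
c=snap('top');crop(c,220,140,320,246,5.6,'pics/c3t.png')"
```

```text
clock 22.40 pos [0.6464 0.0847 0.121 ] yaw -1.610 tilt [-0.    -0.001 -1.   ] F [-0.  -0.7 -2.8] w 0.0159
az total 0.00 | cur axes [-0.04 -0.    1.96] | final axes [-0.04 -0.    1.96]
```

View pics/c3.png

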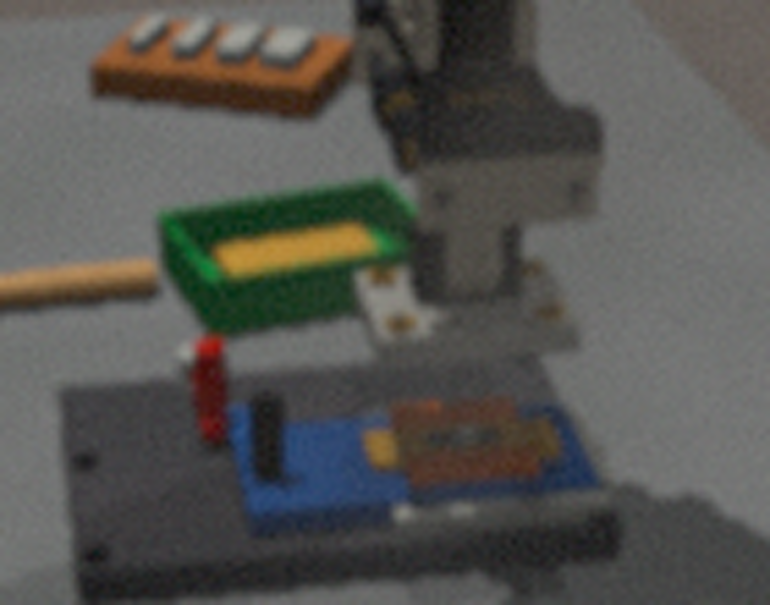

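View pics/c3t.png

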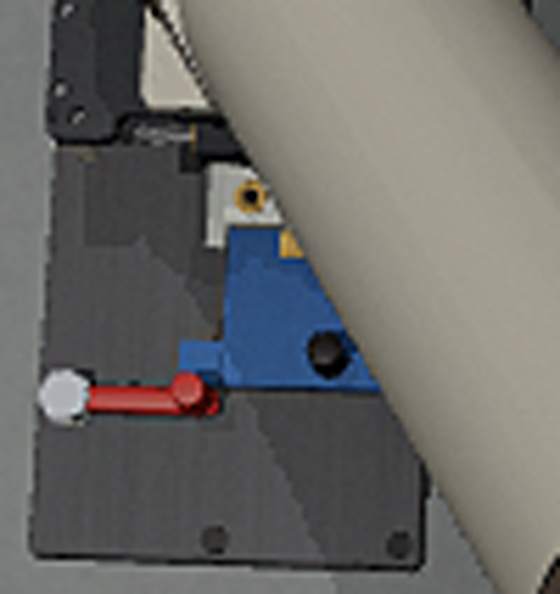

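play_rows --motion '[{"dx": -0.04,"dy": 0,"dz": 0.5,"ax": 0,"ay": 0,"az": 0},{"dx": 0,"dy": 0,"dz": 0.5,"ax": 0,"ay": 0,"az": 0},{"dx": 0,"dy": 0,"dz": 0.5,"ax": 0,"ay": 0,"az": 0},{"dx": 0,"dy": 0,"dz": 0.3,"ax": 0,"ay": 0,"az": 0},{"dx": 0,"dy": 0,"dz": 0.1,"ax": 0,"ay": 0,"az": 0},{"dx": 0,"dy": 0,"dz": 0.1,"ax": 0,"ay": 0,"az": 0},{"dx": 0,"dy": 0,"dz": 0.1,"ax": 0,"ay": 0,"az": 0},{"dx": 0,"dy": 0,"dz": 0.05,"ax": 0,"ay": 0,"az": 0}]'

```text
clock: 23.5
ee_pos: [0.6468, 0.087, 0.0676]
eef_rot: [0.0, -0.694, 0.72, -0.0]
contact_force: [-0.5, 0.6, -2.0]
gripper_width: 0.0158
```

```bash
python3 -c "
from h import *
plan(.6465,.0857,.061,-np.pi/2-.039)
c=snap('side');crop(c,280,140,400,220,6.5,'pics/c4.png')"
```

```text
clock 23.50 pos [0.6468 0.087  0.0676] yaw -1.609 tilt [ 0. -0. -1.] F [-0.5  0.6 -2. ] w 0.0158
az total 0.01 | cur axes [0.05 0.01 0.26] | final axes [0.05 0.01 0.26]
```

View pics/c4.png

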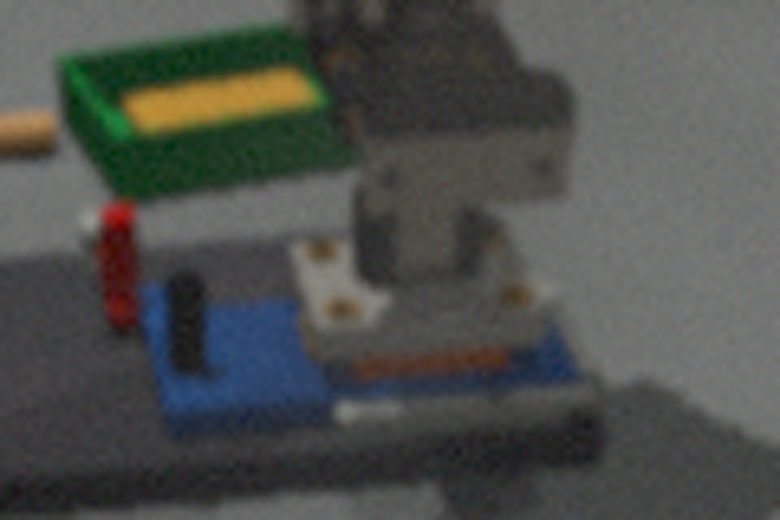

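play_rows --motion '[{"dx": 0.04,"dy": 0,"dz": 0.06,"ax": 0,"ay": 0,"az": 0},{"dx": 0,"dy": 0,"dz": 0.06,"ax": 0,"ay": 0,"az": 0},{"dx": 0,"dy": 0,"dz": 0.06,"ax": 0,"ay": 0,"az": 0},{"dx": 0,"dy": 0,"dz": 0,"ax": 0,"ay": 0,"az": 0},{"dx": 0,"dy": 0,"dz": 0,"ax": 0,"ay": 0,"az": 0},{"dx": 0,"dy": 0,"dz": 0,"ax": 0,"ay": 0,"az": 0},{"dx": 0,"dy": 0,"dz": 0,"ax": 0,"ay": 0,"az": 0},{"dx": 0,"dy": 0,"dz": 0,"ax": 0,"ay": 0,"az": 0}]'

```text
clock: 24.55
ee_pos: [0.6468, 0.0858, 0.0631]
eef_rot: [0.0, -0.694, 0.72, -0.0]
contact_force: [-0.9, -1.2, 4.4]
gripper_width: 0.0158
```

play_rows --motion '[{"dx": 0,"dy": 0,"dz": 0.05,"ax": 0,"ay": 0,"az": 0},{"dx": 0,"dy": 0,"dz": 0.05,"ax": 0,"ay": 0,"az": 0},{"dx": 0,"dy": 0,"dz": 0.05,"ax": 0,"ay": 0,"az": 0},{"dx": 0,"dy": 0,"dz": 0.05,"ax": 0,"ay": 0,"az": 0},{"dx": 0,"dy": 0,"dz": 0,"ax": 0,"ay": 0,"az": 0},{"dx": 0,"dy": 0,"dz": 0,"ax": 0,"ay": 0,"az": 0},{"dx": 0,"dy": 0,"dz": 0,"ax": 0,"ay": 0,"az": 0},{"dx": 0,"dy": 0,"dz": 0,"ax": 0,"ay": 0,"az": 0}]'

```text
clock: 25.55
ee_pos: [0.6469, 0.0858, 0.0612]
eef_rot: [-0.0, -0.694, 0.72, -0.001]
contact_force: [-9.1, -4.9, 24.8]
gripper_width: 0.0156
```

```bash
python3 -c "
from h import *
plan(.6465,.0857,.061,-np.pi/2-.039)
c=snap('side');crop(c,280,140,400,220,6.5,'pics/c5.png')
c=snap('top');crop(c,220,140,320,246,5.6,'pics/c5t.png')"
```

```text
clock 25.55 pos [0.6469 0.0858 0.0612] yaw -1.609 tilt [ 0.001 -0.002 -1.   ] F [-9.1 -4.9 24.8] w 0.0156
az total 0.01 | cur axes [0.01 0.02 0.01] | final axes [0.01 0.02 0.01]
```

View pics/c5.png

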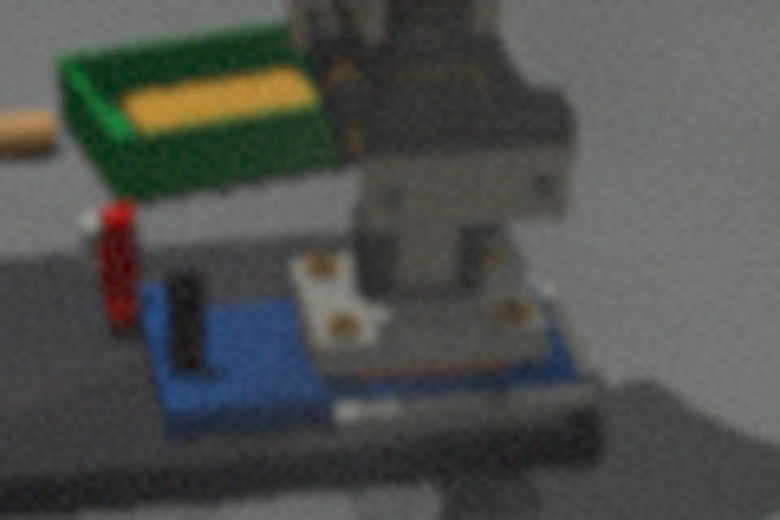

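View pics/c5t.png

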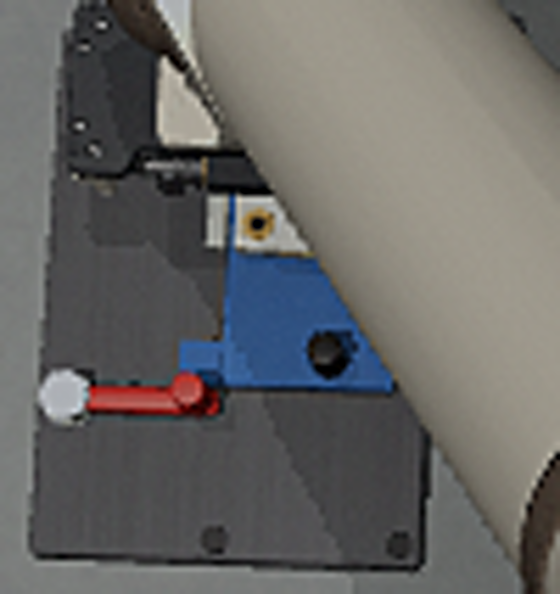

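play_rows --motion '[{"dx": 0,"dy": 0,"dz": 0,"ax": 0,"ay": 0,"az": 0},{"dx": 0,"dy": 0,"dz": 0,"ax": 0,"ay": 0,"az": 0},{"dx": 0,"dy": 0,"dz": 0,"ax": 0,"ay": 0,"az": 0},{"dx": 0,"dy": 0,"dz": 0,"ax": 0,"ay": 0,"az": 0},{"dx": 0,"dy": 0,"dz": 0,"ax": 0,"ay": 0,"az": 0},{"dx": 0,"dy": 0,"dz": 0,"ax": 0,"ay": 0,"az": 0},{"dx": 0,"dy": 0,"dz": 0,"ax": 0,"ay": 0,"az": 0},{"dx": 0,"dy": 0,"dz": 0,"ax": 0,"ay": 0,"az": 0}]'

```text
clock: 26.65
ee_pos: [0.6469, 0.0858, 0.0611]
eef_rot: [-0.0, -0.694, 0.72, -0.001]
contact_force: [-9.8, -5.2, 24.9]
gripper_width: 0.0155
```

```bash
python3 -c "
from h import *
plan(.6465,.0857,.061,-np.pi/2-.039)
c=load('top')
f=lambda x,y:(220+(x+.5)/5.6-.5,140+(y+.5)/5.6-.5)
R=Rn.from_euler('z',-.039).as_matrix()[:2,:2]
p=p3(c,*f(258,224),.057); print('bush in seat',R.T@(p[:2]-np.array([.6465,.0857]))*1e3)
c0=np.load('top.npz')
print(robot.hand_in())"
```

```text
clock 26.65 pos [0.6469 0.0858 0.0611] yaw -1.609 tilt [ 0.001 -0.002 -1.   ] F [-9.8 -5.2 24.9] w 0.0155
az total 0.01 | cur axes [0.   0.01 0.01] | final axes [0.   0.01 0.01]
bush in seat [-34.09096432  24.23562032]
the job is handed in; nothing more can be done
None
```

I loaded the jig and handed the job in at 26.7 s, with the cover still gripped and pressed down. The hand-in gives no verdict, so the results below are from my own checks.

- **Slide:** I gripped the post and pushed it about 45 mm, until the force rose to about 22 N at the end stop. The top view shows the slide against the stop bar.
- **Lever:** I swung it round to about 1.58 rad, judged from the tool position, until it met its stop. The pictures show it still locked behind the ear at the end.
- **Cover:** I took the aluminium one by its bar and laid it square over the blank. The pin was faintly visible near the middle of the slot, so the cover dropped on at the first try and I did not need to search for it.
- **Final press:**
  - The tool height puts the underside about 0.2 mm below the blank's nominal top, so flush within measuring error.
  - The upward force is 25 N (about 28 N counting the cover's weight), more than the springs' 10 N, so the cover is resting on the blank.
  - The tool was within about 0.5 mm of my seat estimate, tilted about 0.002 rad and steady over the last second.
  - One cover bush measured where expected to about 1–2 mm, if the bushes sit about 33 mm along and 25 mm across as measured on the bench.

No check failed. One thing stood out: a sideways force of about 10 N remained on the tool, pushing the slide mainly towards its stop. I kept clear of the oil bottle, the brush and the tray and saw no contact with them, but I did not measure their final positions.

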